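# Fetch the check weight from behind the containers

### The job

Check the balance: lift the three containers that box in the steel check weight (amber jar, square white canister, round aluminium tin) one by one out to the white side tray, all standing upright there before you move the weight. Then take the weight out of its bay and set it down gently, flat and centred on the balance pan, while the containers are still in the tray. Finally put every container back upright exactly where it stood before, leaving the weight on the pan.

Things in the scene. Friction and masses are not known exactly. Their poses are not given: they have to be found in the camera images.
- weight_center (a point): Steel check weight: plain upright cylinder, 48 mm diameter, 36 mm high, dark disc on top, about 0.5 kg. Position: its centre, 18 mm above the underside. Starts on the middle place of the bay, boxed in by the back stop and the containers; fingers fit beside it only once these are gone, closing along the y axis of the bay.
- jar_center (a point): Round amber glass jar with a paper label and a black cap: 46 mm diameter up to 78 mm, cap 44 mm diameter, 96 mm high in all, about 0.22 kg. Position: its centre, 48 mm above the underside. Starts upright on the front, left or right place of the bay, a few mm from the weight: grip it 60 to 76 mm above its underside, so that the fingertips clear the weight.
- canister_center (a point): Square white plastic canister: body 42 x 42 x 84 mm, round cap 30 mm across (96 mm high in all), about 0.2 kg. Its x, y axes are square to its sides. Position: its centre, 48 mm above the underside. Starts upright on the front, left or right place of the bay, a few mm from the weight: grip it 60 to 76 mm above its underside, so that the fingertips clear the weight.
- tin_center (a point): Round aluminium tin with a lid: 46 mm diameter all the way up, 96 mm high, about 0.18 kg. Position: its centre, 48 mm above the underside. Starts upright on the front, left or right place of the bay, a few mm from the weight: grip it 60 to 76 mm above its underside, so that the fingertips clear the weight.
- bay: Fixed grey plate 165 x 180 mm, 5 mm thick (things stand on it), with white rings. Origin: on the bench under the middle place; x to the back stop, y to the left. Places (x, y in mm, good to 3): weight (0, 0), front (-56, 0), left (-10, 54), right (-10, -54). Back stop: upright, 60 mm wide (y), 6 mm thick, top 40 mm above the bench, face 31 mm from the origin.
- tray: Fixed open white plastic side tray, 260 mm (its x) by 140 mm (its y), 22 mm high, walls 4 mm thick, empty at the start. Origin: centre of its underside, on the bench. Its floor is 4 mm above the origin. Room for the three containers in a row along x, 78 mm apart.
- pan_center (a point): Centre of the top face of the round steel balance pan, 120 mm in diameter, 72 mm above the bench, on a fixed white laboratory balance (230 x 170 mm, 60 mm high) with a display in front of the pan (towards -x). The weight goes here, flat on the pan.
Not all that is in view belongs to the job. There is more than one size of the part that bears jar_center; the job needs the largest.

How it is judged:
On the way, in this order (a step that is already met when the one before it is completed fails the run):
1. all three containers stand released in the side tray, the weight not yet taken from its bay (x of jar_center in the frame of tray between -0.118 and 0.118 m and y of jar_center in the frame of tray between -0.058 and 0.058 m and z of jar_center in the frame of tray between 0.046 and 0.06 m and angle between each of jar_center, canister_center, tin_center's own z axis and vertical below 0.15 rad and x of canister_center in the frame of tray between -0.118 and 0.118 m and y of canister_center in the frame of tray between -0.058 and 0.058 m and z of canister_center in the frame of tray between 0.046 and 0.06 m and x of tin_center in the frame of tray between -0.118 and 0.118 m and y of tin_center in the frame of tray between -0.058 and 0.058 m and z of tin_center in the frame of tray between 0.046 and 0.06 m and contact force between the fingers and jar below 0.2 N and contact force between the fingers and canister below 0.2 N and contact force between the fingers and tin below 0.2 N and distance of weight_center from where it was at the start of the episode below 0.02 m), for 0.2 s.
2. the weight stands released and centred on the pan while the three containers are still in the tray (horizontal distance between weight_center and pan_center below 0.015 m and z of weight_center in the frame of pan_center between 0.013 and 0.023 m and angle between weight_center's own z axis and vertical below 0.1 rad and contact force between the fingers and weight below 0.2 N and x of jar_center in the frame of tray between -0.118 and 0.118 m and y of jar_center in the frame of tray between -0.058 and 0.058 m and z of jar_center in the frame of tray between 0.046 and 0.06 m and angle between each of jar_center, canister_center, tin_center's own z axis and vertical below 0.15 rad and x of canister_center in the frame of tray between -0.118 and 0.118 m and y of canister_center in the frame of tray between -0.058 and 0.058 m and z of canister_center in the frame of tray between 0.046 and 0.06 m and x of tin_center in the frame of tray between -0.118 and 0.118 m and y of tin_center in the frame of tray between -0.058 and 0.058 m and z of tin_center in the frame of tray between 0.046 and 0.06 m), for 0.2 s.
At the end, for the whole second after the job is handed in: The weight stands flat, released and at rest on the balance pan, its axis within 15 mm of the pan centre; each container stands upright, released and at rest within 14 mm of where it stood at the start (horizontal distance between weight_center and pan_center below 0.015 m and z of weight_center in the frame of pan_center between 0.013 and 0.023 m and angle between each of weight_center, jar_center, canister_center, tin_center's own z axis and vertical below 0.1 rad and contact force between the fingers and weight below 0.2 N and linear speed of each of weight, jar, canister, tin below 0.02 m/s and distance of each of jar_center, canister_center, tin_center from where it was at the start of the episode below 0.014 m and contact force between the fingers and jar below 0.2 N and contact force between the fingers and canister below 0.2 N and contact force between the fingers and tin below 0.2 N); the robot touches nothing.
It fails at once if a container is knocked over or tipped far (more than 0.6 rad) (angle between any of jar_center, canister_center, tin_center's own z axis and vertical above 0.6 rad).
It fails at once if the weight is dropped or banged onto the balance (contact force above 60 N) (contact force between weight and balance above 60 N).
It also fails if it takes over 147 s, if anything falls off the work surface, if the arm or the gripper's body presses on something with over 40 N, if the wrist force passes 120 N, or if a joint passes its speed limit or range.

### The arm

A 7-joint arm with a two-finger parallel gripper is mounted at the origin on the work surface. World frame = base frame: x ahead of the robot, y to its left, z up, the work surface at z = 0. Lengths are in m, angles in rad, forces in N, time in s.
With the tool pointing down it reaches from about 0.425 to 0.95 m from the base axis. Payload 4.7 kg.
Tool frame: the origin (TCP) lies midway between the tips of the shut fingers; the grasp point (between the pads) lies 19 mm behind it (bot.hold_point_z is the distance from the TCP to the grasp point, in m); z points along the fingers, y is the line along which they close (so a half turn about z gives the same grasp; the last joint's range is limited). The gripper opens to 87 mm and grips with 3 to 60 N. Pads are 19 mm wide; open, the fingers measure 117 mm over their backs; the gripper's body (75 mm by 190 mm) begins 51 mm behind the grasp point.
Start: joints at [1.225, 0.469, -0.049, 1.532, 0.024, 1.141, -0.082], TCP at [0.21, -0.641, 0.223] pointing down, gripper open.
Joint ranges: [-2.59, 2.59], [-0.33, 1.99], [-1.39, 1.29], [0.1, 2.45], [-1.04, 4.18], [0.21, 1.99], [-2.66, 2.66]. Speed limits (rad/s): [2.57, 2.57, 3.14, 3.14, 3.14, 3.14, 3.14].

### API

Orientations are given as a unit quaternion [w, x, y, z].
In Python, from workcell import monitor, cams, job_done, bot gives the robot as it stands. The module is installed in compiled form; this text tells all that it offers.
- The arm moves only by the tool jog_arm, never from a script. Its argument "motion" is a list of rows, each a list of 3 entries, a list of its own where there are three numbers: the opening, from -1 (shut) to 1 (fully open), then the shift along the world's x, y, z in mm, then the turn about the world's z in degrees. In form: [[jaw, [x, y, z], spin], ...]. A call has 1 to 20 rows; each row shifts and turns the commanded pose from where the row before left it; what a row does not reach is not made up. A row lasts 1/12 s, in which the tool goes at most 41.7 mm and 7.16 degrees, less where a joint would pass 70% of its speed; a pose out of reach is approached as far as the arm can. A call is refused whole if a number of a shift passes 41.7 or a number of a turn 7.16, either way. A call with a gripper value outside its range is refused whole. The fingers move at their own pace and stop on an object; the grip force is fixed at half the most. Time passes only in rows, so rows that do not move let the fingers close. It gives the time, the measured TCP pose, the force, the opening and the grip force at its end, in the units of the state.
- monitor.get_obs(): the state, without advancing time (a new reading comes with each control period).
- cams.grab_frame(name): name is "scene" or "top" or "wrist"; returns a dict with "frame" (480x640x3 uint8, red, green, blue), "vertical_fov" (degrees; the focal length in pixels is half the picture's height over the tangent of half this angle, whatever the lens; pixels are square), "cx", "cy" (the principal point, pixels), "k1" (the pictures are not rectified: a ray, as slopes to the right and down, at radius r is drawn at 1 + k1 r^2 times it, then the intrinsics apply), "rvec" (rotation vector, rad) and "tvec" (3), from world to camera coordinates, as OpenCV has them; the wrist camera has in their place "hand_eye" (4x4, takes a point from camera to tool coordinates, whose origin is the TCP and whose axes are the flange's). Camera axes: x right, y down, z forward; pixel columns grow to the right and rows downward; lengths in m; the calibration is good to about 2 mm. A picture is of the moment at which its call begins: read the wrist's pose just before it. There is no depth.
- job_done(): hands the job in; it is judged then, once.
The state is a dict: "time": time; "joint_positions": joint angles; "joint_vel": joint speeds; "tau": joint torques, N m; "eef_pos": TCP position; "tool_rot": TCP orientation; "ft_force": force on the tool from outside, world axes, zero at the start; "torque": the same for the moment, N m; "finger_gap": finger opening in m; "grip_force": force on a finger pad.
Only numpy, scipy, OpenCV 4.12 (cv2) and the standard library are available. Lean on these libraries where they do the work, as an engineer would, in place of code of your own. Each camera call takes 0.05 s, during which the arm holds its last target. There are 200 camera calls.

## Working session

There is one attempt and no reset: what is moved stays moved. The work goes in short steps, Python scripts to look and compute and a tool call to move; the robot and the scene stay as the last step left them, time stands still between calls to the robot, and variables do not carry over. Pictures are saved under pics/ and viewed, at most 14 in all, crops included, and the job is handed in when it is done.

Besides the shell and the picture viewer there is one more tool, called after "Request:" as name(argument=value, ...) on one line, values as JSON. jog_arm: Moves the arm, as the interface text tells. Its arguments: {"type":"object","properties":{"motion":{"type":"array"}},"required":["motion"]}

```bash
mkdir -p pics; cat > h.py <<'E'
import numpy as np, cv2
from workcell import monitor, cams, job_done, bot
from scipy.spatial.transform import Rotation as R
def cam(n):
    o=monitor.get_obs(); f=cams.grab_frame(n); f['name']=n
    H=480; fl=H/2/np.tan(np.radians(f['vertical_fov'])/2); f['fl']=fl
    if 'rvec' in f:
        Rm=cv2.Rodrigues(np.array(f['rvec'],float))[0]; t=np.array(f['tvec'],float).ravel()
    else:
        q=o['tool_rot']; T=np.eye(4); T[:3,:3]=R.from_quat([q[1],q[2],q[3],q[0]]).as_matrix(); T[:3,3]=o['eef_pos']
        M=np.linalg.inv(T@np.array(f['hand_eye'])); Rm=M[:3,:3]; t=M[:3,3]
    f['R']=Rm; f['t']=t; f['K']=np.array([[fl,0,f['cx']],[0,fl,f['cy']],[0,0,1]]); f['D']=np.array([f['k1'],0,0,0.])
    return f
def ray(f,uv):
    p=cv2.undistortPoints(np.array(uv,float).reshape(-1,1,2),f['K'],f['D']).reshape(-1,2)
    d=np.c_[p,np.ones(len(p))]@f['R']; return -f['R'].T@f['t'], d
def plane(f,uv,z):
    c,d=ray(f,uv); return c+d*((z-c[2])/d[:,2])[:,None]
def proj(f,P):
    return cv2.projectPoints(np.array(P,float).reshape(-1,1,3),cv2.Rodrigues(f['R'])[0],f['t'],f['K'],f['D'])[0].reshape(-1,2)
def save(f,n,crop=None,s=1):
    im=f['frame'][:,:,::-1]
    if crop: im=im[crop[1]:crop[3],crop[0]:crop[2]]
    cv2.imwrite('pics/'+n+'.png',cv2.resize(im,None,fx=s,fy=s,interpolation=cv2.INTER_CUBIC))
def load(n):
    import pickle; return pickle.load(open(n+'.pkl','rb'))
def dump(f,n):
    import pickle; pickle.dump(dict(f),open(n+'.pkl','wb'))
E
python3 - <<'E'
from h import *
for n in ['scene','top']:
    f=cam(n); save(f,n+'0'); dump(f,n+'0'); print(n,f['fl'],f['k1'],-f['R'].T@f['t'])
o=monitor.get_obs(); print(o, bot.hold_point_z)
E
```

```text
scene 493.8909196998678 0.007014934928202346 [1.16150964 0.21840883 0.64352874]
top 523.6076767562931 -0.07153090490779454 [ 0.37821733 -0.01270131  1.09679249]
{'time': 0.1, 'joint_positions': array([ 1.22510056,  0.46934411, -0.04859728,  1.53358812,  0.02408985,
        1.14101056, -0.08229221]), 'joint_vel': array([-6.15869131e-04, -1.38717798e-03, -2.42695009e-03, -1.22434269e-03,
        4.60496986e-04, -1.75074227e-04,  5.81368658e-05]), 'tau': array([ 1.34691214e-03, -5.09166348e+01, -8.06807284e-02, -2.36828846e+01,
       -6.14482141e-02,  3.44205752e-02,  9.17505645e-05]), 'eef_pos': array([ 0.21012276, -0.64088224,  0.22160985]), 'tool_rot': array([-8.66944775e-04,  9.87478122e-01,  1.57753542e-01, -1.65009425e-04]), 'ft_force': array([ 0.92411841, -0.12723548,  0.04549742]), 'torque': array([-0.02404251, -0.02821841, -0.01196984]), 'grip_force': 0.0, 'finger_gap': 0.08693672671242328} 0.0187
```

View pics/top0.png

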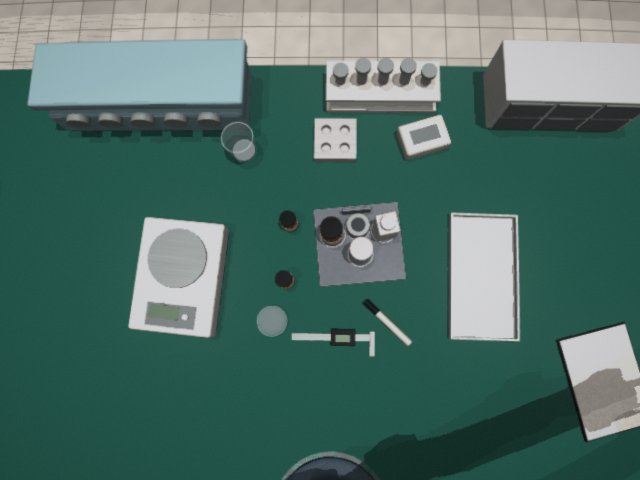

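View pics/scene0.png

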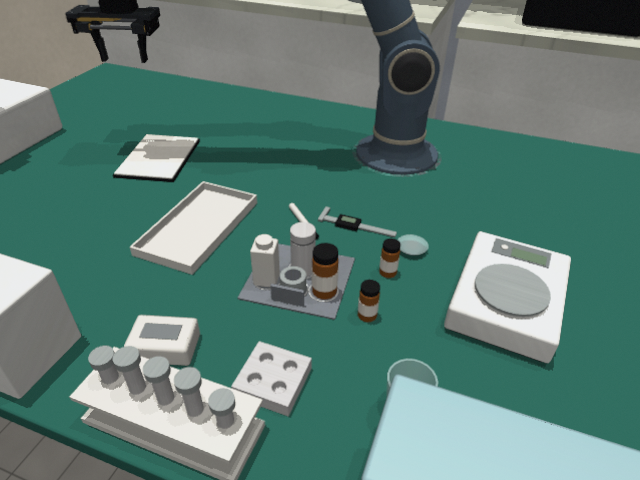

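Amber jars that could be confused (top view): the large one at (332,230) on the bay's left place, and small ones at (289,220) and (285,280). The large one in the bay is the choice. Other things that could mislead: the tin is at (360,250) and the canister at (386,226), while the vials in the rack at (340–430,75) don't belong to the job. I'll check in one close crop.

```bash
python3 - <<'E'
from h import *
f=load('top0'); save(f,'bay0',(270,190,420,300),5)
g=cv2.cvtColor(f['frame'],cv2.COLOR_RGB2HSV)
# tray / bay / balance outlines: minAreaRect-ish
def quad(mask,box):
    m=np.zeros_like(mask); x0,y0,x1,y1=box; m[y0:y1,x0:x1]=mask[y0:y1,x0:x1]
    c=max(cv2.findContours(m,cv2.RETR_EXTERNAL,cv2.CHAIN_APPROX_NONE)[0],key=cv2.contourArea)
    h=cv2.convexHull(c); return cv2.approxPolyDP(h,0.04*cv2.arcLength(h,True),True).reshape(-1,2), c
white=((g[...,1]<60)&(g[...,2]>90)).astype(np.uint8)*255
q,c=quad(white,(430,195,540,360)); print('tray',q.tolist()); P=plane(f,q,.022); print(P.round(4).tolist(),P.mean(0))
notgreen=(g[...,1]<110).astype(np.uint8)*255
q,c=quad(notgreen,(312,198,410,292)); print('bay',q.tolist()); P=plane(f,q,.005); print(P.round(4).tolist(),P.mean(0))
gray=cv2.cvtColor(f['frame'],cv2.COLOR_RGB2GRAY)
print(proj(f,[[.6,.3,.072],[.6,.24,.072]]))
E
```

```text
tray [[450, 213], [517, 215], [519, 340], [450, 338]]
[[0.6029, -0.2458, 0.022], [0.6002, -0.3868, 0.022], [0.3425, -0.3804, 0.022], [0.3456, -0.2403, 0.022]] [ 0.47278761 -0.3133352   0.022     ]
bay [[397, 202], [406, 278], [320, 286], [313, 210]]
[[0.6292, -0.1371, 0.005], [0.4673, -0.1546, 0.005], [0.4486, 0.0243, 0.005], [0.61, 0.0418, 0.005]] [ 0.53877219 -0.05639843  0.005     ]
[[184.11965643 206.92492122]
 [213.33490786 207.13367973]]
```

View pics/bay0.png

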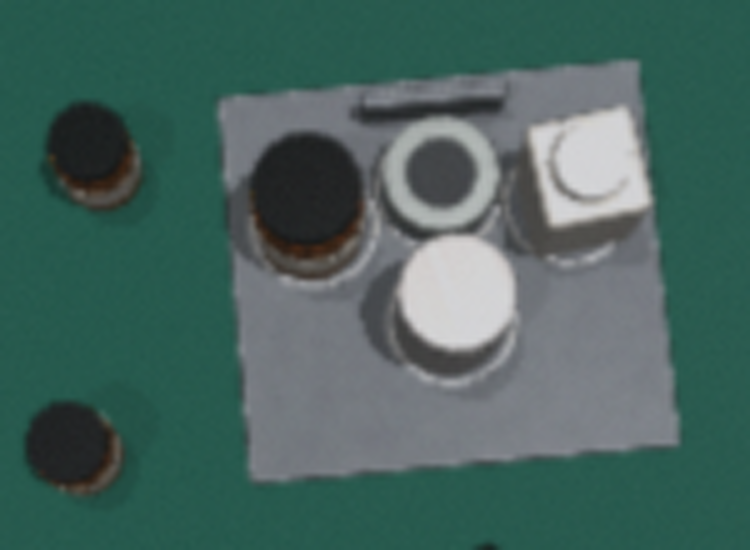

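The crop confirms it: the jar in the bay is the largest one, with its cap at crop (307,187), which is px (331,227). The tin lid is at (457,294), the canister cap at (592,160) and the weight at (441,177). Next I'll measure the centres by contour.

```bash
python3 - <<'E'
from h import *
f=load('top0'); im=f['frame']; g=cv2.cvtColor(im,cv2.COLOR_RGB2HSV); S=8
def blob(mask,box,seed):
    x0,y0,x1,y1=box
    m=cv2.resize(mask[y0:y1,x0:x1].astype(np.float32),None,fx=S,fy=S,interpolation=cv2.INTER_LINEAR)>.5
    n,l=cv2.connectedComponents(m.astype(np.uint8)); k=l[int((seed[1]-y0+.5)*S),int((seed[0]-x0+.5)*S)]
    c=max(cv2.findContours((l==k).astype(np.uint8),cv2.RETR_EXTERNAL,cv2.CHAIN_APPROX_NONE)[0],key=cv2.contourArea).reshape(-1,2)
    return (c+.5)/S-.5+np.array([x0,y0])
def circ(P):
    x=np.linalg.lstsq(np.c_[2*P[:,:2],np.ones(len(P))],(P[:,:2]**2).sum(1),rcond=None)[0]
    return x[:2],np.sqrt(x[2]+x[:2]@x[:2])
def show(n,mask,box,seed,z):
    c=blob(mask,box,seed); P=plane(f,c,z); 
    for _ in range(5):
        o,r=circ(P); d=np.abs(np.linalg.norm(P[:,:2]-o,axis=1)-r); P2=P[d<max(.0012,1.5*np.median(d))]
        if len(P2)==len(P):break
        P=P2
    b=cv2.boundingRect(np.float32(c)); print(n,b,'centre',o.round(4),'dia',round(2*r*1000,1),len(P),len(c)); return c,o
V=g[...,2]
for s in [(331,227),(345,227),(358,225),(350,226),(361,249),(361,262),(388,222),(394,222),(385,238),(177,258),(150,258),(205,258),(130,300)]: print(s,im[s[1],s[0]],end=' ')
print()
show('jar',V<45,(312,205,352,255),(331,227),.101)
show('tin',(V>150),(340,232,380,275),(361,249),.101)
show('weight',V>120,(346,210,374,238),(349,226),.041)
c,o=show('canister',V>150,(370,200,408,250),(387,222),.089)
r=cv2.minAreaRect(np.float32(plane(f,c,.089)[:,:2]*1000)); print('canbody',r)
show('pan',(V<165)&(V>100),(140,222,212,296),(177,258),.072)
save(f,'bal',(125,205,240,345),4)
B=np.array([.53877,-.0564]); th=np.arctan2(.0192,.1789); print('bay',np.degrees(th))
Rm=np.array([[np.cos(th),-np.sin(th)],[np.sin(th),np.cos(th)]])
np.save('Rm.npy',Rm)
E
```

```text
(331, 227) [33 35 36] (345, 227) [102 101 101] (358, 225) [66 68 71] (350, 226) [157 161 161] (361, 249) [211 211 213] (361, 262) [69 68 68] (388, 222) [210 210 213] (394, 222) [210 211 213] (385, 238) [81 80 77] (177, 258) [164 169 168] (150, 258) [158 163 160] (205, 258) [147 151 150] (130, 300) [45 93 80] 
jar (319, 216, 23, 23) centre [0.5546 0.0019] dia 41.9 466 529
tin (349, 236, 25, 24) centre [ 0.5164 -0.0569] dia 44.4 543 561
weight (345, 209, 29, 27) centre [ 0.5767 -0.0548] dia 53.0 238 783
canister (375, 210, 25, 25) centre [ 0.5685 -0.1084] dia 43.7 251 633
canbody ((568.1253051757812, -108.51400756835938), (42.56672286987305, 42.60844802856445), 13.253838539123535)
pan (139, 221, 73, 75) centre [0.4956 0.3127] dia 156.5 1106 2431
bay 6.125680838137354
```

```bash
python3 - <<'E'
from h import *
f=load('top0'); im=f['frame']; g=cv2.cvtColor(im,cv2.COLOR_RGB2HSV)
gray=cv2.cvtColor(im,cv2.COLOR_RGB2GRAY)
c=cv2.HoughCircles(cv2.GaussianBlur(gray,(3,3),0),cv2.HOUGH_GRADIENT,1,200,param1=60,param2=15,minRadius=26,maxRadius=34)
print(c)
for dx in range(-40,41,4): print(dx,gray[258,177+dx],gray[258+dx,177],end=' | ')
for q in c[0][:3]: print(plane(f,[q[:2]],.072), q[2])
print(proj(f,[[.6,.3,.072],[.54,.3,.072]]))
E
```

```text
[[[178.5 258.5  30.7]]]
-40 86 73 | -36 209 210 | -32 210 212 | -28 162 157 | -24 162 161 | -20 162 161 | -16 161 161 | -12 163 160 | -8 163 161 | -4 165 163 | 0 167 167 | 4 168 165 | 8 167 162 | 12 167 167 | 16 165 165 | 20 162 165 | 24 163 165 | 28 150 165 | 32 211 211 | 36 211 210 | 40 211 211 | [[0.49480968 0.30526243 0.072     ]] 30.7
[[184.11965643 206.92492122]
 [182.37831767 236.16031425]]
```

View pics/bal.png

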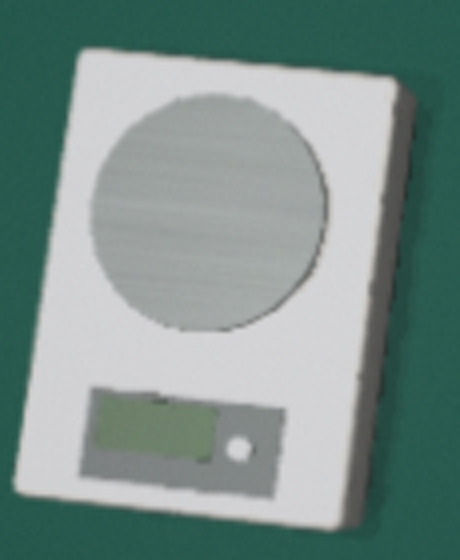

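Pan centre is at crop (208,212), px (176.8,257.8), which gives world (0.496,0.309). First move is over to the tin.

Request:
jog_arm(motion=[[1,[17,32.4,0],-6],[1,[17,32.4,0],-6],[1,[17,32.4,0],0],[1,[17,32.4,0],0],[1,[17,32.4,0],0],[1,[17,32.4,0],0],[1,[17,32.4,0],0],[1,[17,32.4,0],0],[1,[17,32.4,0],0],[1,[17,32.4,0],0],[1,[17,32.4,0],0],[1,[17,32.4,0],0],[1,[17,32.4,0],0],[1,[17,32.4,0],0],[1,[17,32.4,0],0],[1,[17,32.4,0],0],[1,[17,32.4,0],0],[1,[17,33.2,0],0],[1,[0,0,0],0],[1,[0,0,0],0]])

```text
time: 1.77
eef_pos: [0.5166, -0.0549, 0.2222]
tool_rot: [-0.0, 0.998, 0.056, -0.0]
ft_force: [0.1, -0.6, -0.4]
finger_gap: 0.0871
grip_force: 0.0
```

```bash
python3 - <<'E'
from h import *
f=cam('wrist'); save(f,'w1'); dump(f,'w1'); o=monitor.get_obs(); print(o['eef_pos'],o['tool_rot'])
T={'tin':[.5164,-.0569,.101],'jar':[.5546,.0019,.101],'can':[.5685,-.1084,.101],'wt':[.5716,-.0518,.041]}
for k,v in T.items(): print(k,proj(f,[v]).round(1))
E
```

```text
[ 0.51599524 -0.05714731  0.22207982] [ 1.31466548e-04  9.98516651e-01  5.44433008e-02 -6.37717541e-04]
tin [[320.2 228.3]]
jar [[248.3 170.8]]
can [[396.2 169. ]]
wt [[321.3 152. ]]
```

View pics/w1.png

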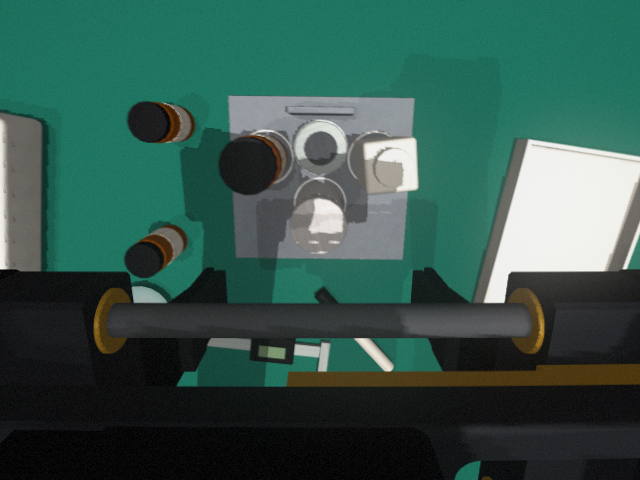

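The wrist view shows the tin lid at about (320,225), the jar cap at (251,164), the canister at (390,165) and the weight at (321,146). My predictions are within a few pixels, so I'll refine numerically.

```bash
python3 - <<'E'
from h import *
f=load('w1'); t=load('top0')
def hough(f,box,S,r0,r1,p2=12):
    x0,y0,x1,y1=box; g=cv2.cvtColor(f['frame'],cv2.COLOR_RGB2GRAY)[y0:y1,x0:x1]
    g=cv2.resize(g,None,fx=S,fy=S,interpolation=cv2.INTER_CUBIC)
    c=cv2.HoughCircles(cv2.GaussianBlur(g,(5,5),0),cv2.HOUGH_GRADIENT,1,400,param1=80,param2=p2,minRadius=r0*S,maxRadius=r1*S)
    c=c[0][0]/S; return c[:2]-.5+.5/S+np.array([x0,y0]),c[2]
for n,bt,rt,bw,rw,z in [('jar',(314,208,350,248),(9,13),(210,125,295,205),(28,34),.101),('tin',(345,232,380,268),(10,13),(285,190,355,260),(25,32),.101),('wt',(343,210,374,242),(10,14),(288,112,356,180),(24,31),.041),('cancap',(376,208,402,234),(6,10),(360,138,424,195),(17,24),.101)]:
    a=hough(t,bt,4,*rt); b=hough(f,bw,4,*rw)
    print(n,'top',a[0].round(1),a[1],plane(t,[a[0]],z)[0].round(4),'wrist',b[0].round(1),b[1],plane(f,[b[0]],z)[0].round(4))
E
```

```text
jar top [333.2 234.8] 12.275 [ 0.5413 -0.003   0.101 ] wrist [264.8 157.5] 28.35 [ 0.5658 -0.0096  0.101 ]
tin top [360.8 248. ] 11.475 [ 0.5161 -0.056   0.101 ] wrist [318.2 224.5] 26.7 [ 0.5192 -0.055   0.101 ]
wt top [357.8 224.2] 11.3 [ 0.5734 -0.0523  0.041 ] wrist [319.2 147.8] 28.925 [ 0.5751 -0.0495  0.041 ]
cancap top [387.8 221.5] 7.15 [ 0.5683 -0.1079  0.101 ] wrist [394.  167.8] 19.4 [ 0.5692 -0.1066  0.101 ]
```

Request:
jog_arm(motion=[[1,[1,0,-28],0],[1,[0,0,-28],0],[1,[0,0,-28],0],[1,[0,0,-28],0],[1,[0,0,-28],0],[1,[0,0,-16],0],[1,[0,0,-8],0],[1,[0,0,-4],0],[1,[0,0,0],0],[1,[0,0,0],0],[-1,[0,0,0],0],[-1,[0,0,0],0],[-1,[0,0,0],0],[-1,[0,0,0],0],[-1,[0,0,0],0],[-1,[0,0,0],0],[-1,[0,0,0],0],[-1,[0,0,0],0],[-1,[0,0,0],0],[-1,[0,0,0],0]])

```text
time: 3.48
eef_pos: [0.5175, -0.0569, 0.0547]
tool_rot: [-0.0, 0.999, 0.054, 0.0]
ft_force: [-1.5, 1.6, 1.4]
finger_gap: 0.0457
grip_force: 30.0
```

Request:
jog_arm(motion=[[-1,[0,0,10],0],[-1,[0,0,24],0],[-1,[0,0,32],0],[-1,[0,0,32],0],[-1,[0,0,32],0],[-1,[-4,-9,0],0],[-1,[-10,-20,0],0],[-1,[-11,-23,0],0],[-1,[-11,-23,0],0],[-1,[-11,-23,0],0],[-1,[-11,-23,0],0],[-1,[-11,-23,0],0],[-1,[-11,-23,0],0],[-1,[-11,-23,0],0],[-1,[-11,-23,0],0],[-1,[-10,-20,0],0],[-1,[-7,-13,0],0],[-1,[-3.5,-8,0],0],[-1,[0,0,0],0],[-1,[0,0,0],0]])

```text
time: 5.15
eef_pos: [0.3946, -0.311, 0.1843]
tool_rot: [-0.0, 0.999, 0.053, -0.0]
ft_force: [0.8, 0.3, -1.9]
finger_gap: 0.0451
grip_force: 30.0
```

Request:
jog_arm(motion=[[-1,[0,0,-10],0],[-1,[0,0,-25],0],[-1,[0,0,-30],0],[-1,[0,0,-30],0],[-1,[0,0,-18],0],[-1,[0,0,-9],0],[-1,[0,0,-5],0],[-1,[0,0,-3],0],[-1,[0,0,0],0],[-1,[0,0,0],0],[-1,[0,0,0],0]])

```text
time: 6.07
eef_pos: [0.3956, -0.3119, 0.0556]
tool_rot: [0.001, 0.999, 0.054, 0.001]
ft_force: [0.8, -0.5, -2.2]
finger_gap: 0.0453
grip_force: 30.0
```

Request:
jog_arm(motion=[[-1,[0,0,-1],0],[-1,[0,0,-0.7],0],[-1,[0,0,0],0],[1,[0,0,0],0],[1,[0,0,0],0],[1,[0,0,0],0],[1,[0,0,0],0],[1,[0,0,0],0],[1,[0,0,0],0],[1,[0,0,0],0],[1,[0,0,0],0],[1,[0,0,10],0],[1,[0,0,30],0],[1,[0,0,40],0],[1,[0,0,40],0],[1,[0,0,11],0],[1,[0,0,0],0]])

```text
time: 7.48
eef_pos: [0.3971, -0.3129, 0.1885]
tool_rot: [0.003, 0.999, 0.054, 0.004]
ft_force: [-0.0, 0.0, -0.7]
finger_gap: 0.0869
grip_force: 0.0
```

```bash
python3 - <<'E'
from h import *
f=cam('top'); save(f,'t1',(300,190,560,370),3); o=monitor.get_obs(); print(o['eef_pos'],o['tool_rot'],o['finger_gap'])
E
```

```text
[ 0.3956432  -0.31200724  0.18595861] [0.00154021 0.99856029 0.05359278 0.00167057] 0.08734550784450348
```

View pics/t1.png

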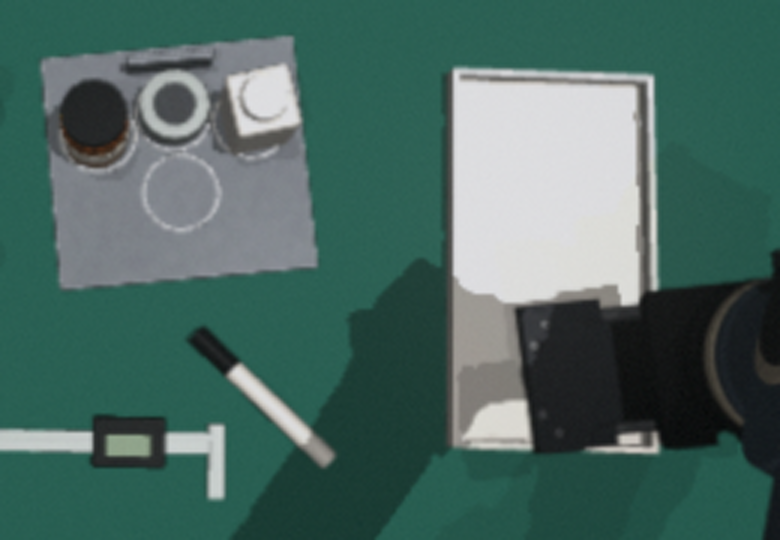

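Bay: the front ring is empty and the other containers are undisturbed. The tin is in the tray's near slot, hidden under the hand at about crop (570,375). Next is the jar.

Request:
jog_arm(motion=[[1,[5,10,0],0],[1,[11,22,0],0],[1,[14,27,0],0],[1,[14,27,0],0],[1,[14,27,0],0],[1,[14,27,0],0],[1,[14,27,0],0],[1,[14,27,0],0],[1,[14,27,0],0],[1,[14,27,0],0],[1,[12,27,0],0],[1,[10,20,0],0],[1,[7,12,0],0],[1,[3,6,0],0],[1,[0,0,0],0],[1,[0,0,0],0],[1,[0,0,0],0]])

```text
time: 8.95
eef_pos: [0.5539, 0.0003, 0.1831]
tool_rot: [0.0, 0.999, 0.053, -0.001]
ft_force: [-0.1, -0.9, 0.4]
finger_gap: 0.0869
grip_force: 0.0
```

```bash
python3 - <<'E'
from h import *
f=cam('wrist'); dump(f,'w2'); save(f,'w2'); o=monitor.get_obs(); print(o['eef_pos'],o['tool_rot'])
g=f['frame'].max(2); m=(g<50).astype(np.uint8); m[268:]=0
n,l,s,c=cv2.connectedComponentsWithStats(m)
for i in range(1,n):
    if s[i,4]>400: 
        print(s[i],c[i],plane(f,[c[i]],.101)[0].round(4))
print(proj(f,[[.556,.001,.101]]))
E
```

```text
[5.54066411e-01 9.62715284e-05 1.83342782e-01] [ 3.84828485e-04  9.98615478e-01  5.25975352e-02 -6.92183843e-04]
[ 175  159   46   44 1568] [197.49362245 180.34693878] [0.5871 0.0825 0.101 ]
[ 281  201   57   64 2205] [304.6675737  232.69433107] [0.5593 0.0095 0.101 ]
[[316.65542487 238.64016213]]
```

View pics/w2.png

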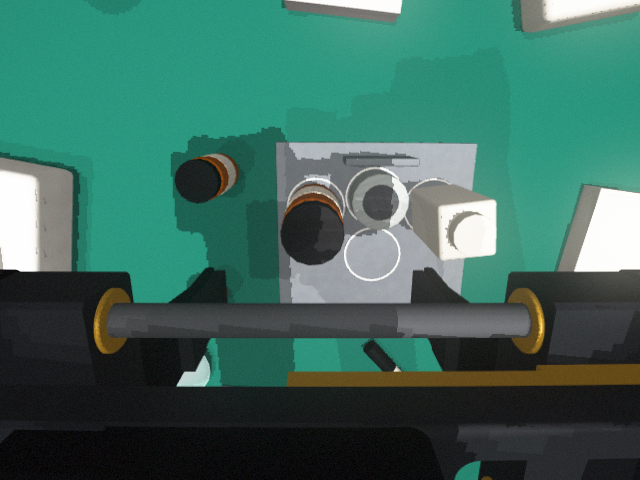

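The cap is at about (312,233), so the jar is near (0.557,0.003). Descending and gripping.

Request:
jog_arm(motion=[[1,[3,2.5,-10],0],[1,[0,0,-28],0],[1,[0,0,-32],0],[1,[0,0,-30],0],[1,[0,0,-16],0],[1,[0,0,-8],0],[1,[0,0,-4],0],[1,[0,0,0],0],[1,[0,0,0],0],[-1,[0,0,0],0],[-1,[0,0,0],0],[-1,[0,0,0],0],[-1,[0,0,0],0],[-1,[0,0,0],0],[-1,[0,0,0],0],[-1,[0,0,0],0],[-1,[0,0,0],0],[-1,[0,0,0],0],[-1,[0,0,0],0]])

```text
time: 10.58
eef_pos: [0.5579, 0.0043, 0.0559]
tool_rot: [-0.0, 0.999, 0.054, 0.0]
ft_force: [-0.9, 0.8, 1.0]
finger_gap: 0.045
grip_force: 29.9
```

Request:
jog_arm(motion=[[-1,[0,0,10],0],[-1,[0,0,24],0],[-1,[0,0,32],0],[-1,[0,0,32],0],[-1,[0,0,32],0],[-1,[-2.5,-10,0],0],[-1,[-6,-22,0],0],[-1,[-8,-30,0],0],[-1,[-8,-30,0],0],[-1,[-8,-30,0],0],[-1,[-8,-30,0],0],[-1,[-8,-30,0],0],[-1,[-8,-30,0],0],[-1,[-8,-30,0],0],[-1,[-8,-30,0],0],[-1,[-8,-30,0],0],[-1,[-7,-25,0],0],[-1,[-4,-14,0],0],[-1,[-1,-6.5,0],0],[-1,[0,0,0],0]])

```text
time: 12.25
eef_pos: [0.4639, -0.3451, 0.1852]
tool_rot: [-0.0, 0.999, 0.052, -0.001]
ft_force: [-0.4, 0.2, -2.7]
finger_gap: 0.0449
grip_force: 30.0
```

Request:
jog_arm(motion=[[-1,[0,0,-10],0],[-1,[0,0,-25],0],[-1,[0,0,-30],0],[-1,[0,0,-30],0],[-1,[0,0,-18],0],[-1,[0,0,-9],0],[-1,[0,0,-5],0],[-1,[0,0,-3],0],[-1,[0,0,0],0],[-1,[0,0,-1],0],[-1,[0,0,0],0],[-1,[0,0,0],0]])

```text
time: 13.25
eef_pos: [0.4658, -0.3438, 0.0558]
tool_rot: [0.001, 0.999, 0.054, 0.001]
ft_force: [-0.2, -0.4, -2.9]
finger_gap: 0.0451
grip_force: 30.0
```

I summed that move wrong and the jar is 30 mm too far in −y, though still held. I'll lift it a little, correct, and lower.

Request:
jog_arm(motion=[[-1,[0,0,8],0],[-1,[2,8,0],0],[-1,[4,14,0],0],[-1,[2,8,0],0],[-1,[0,0,0],0],[-1,[0,0,-5],0],[-1,[0,0,-3],0],[-1,[0,0,-0.5],0],[-1,[0,0,0],0],[-1,[0,0,0],0]])

```text
time: 14.08
eef_pos: [0.4734, -0.3138, 0.0548]
tool_rot: [0.0, 0.999, 0.053, 0.0]
ft_force: [-0.9, 2.7, 4.6]
finger_gap: 0.0453
grip_force: 30.0
```

Request:
jog_arm(motion=[[1,[0,0,0],0],[1,[0,0,0],0],[1,[0,0,0],0],[1,[0,0,0],0],[1,[0,0,0],0],[1,[0,0,0],0],[1,[0,0,0],0],[1,[0,0,0],0],[1,[0,0,10],0],[1,[0,0,30],0],[1,[0,0,40],0],[1,[0,0,40],0],[1,[0,0,11],0],[1,[0,0,0],0]])

```text
time: 15.25
eef_pos: [0.4759, -0.3147, 0.1905]
tool_rot: [0.003, 0.999, 0.054, 0.004]
ft_force: [0.4, 1.0, -0.1]
finger_gap: 0.0869
grip_force: 0.0
```

Request:
jog_arm(motion=[[1,[5,10,0],0],[1,[10,21,0],0],[1,[14,30,0],3.5],[1,[14,30,0],3.5],[1,[14,30,0],0],[1,[14,30,0],0],[1,[12,26,0],0],[1,[8,18,0],0],[1,[5,10,0],0],[1,[0,0,0],0],[1,[0,0,0],0],[1,[0,0,0],0]])

```text
time: 16.25
eef_pos: [0.5683, -0.1102, 0.1845]
tool_rot: [0.0, 0.994, 0.113, -0.001]
ft_force: [0.2, -0.3, -0.1]
finger_gap: 0.0876
grip_force: 0.0
```

```bash
python3 - <<'E'
from h import *
f=cam('wrist'); dump(f,'w3'); save(f,'w3'); o=monitor.get_obs(); q=o['tool_rot']; print(o['eef_pos'],np.degrees(2*np.arctan2(q[2],q[1])))
print(proj(f,[[.569,-.108,.101]]))
E
```

```text
[ 0.56839436 -0.11050098  0.18477293] 12.978498468215237
[[314.35666195 239.28950145]]
```

View pics/w3.png

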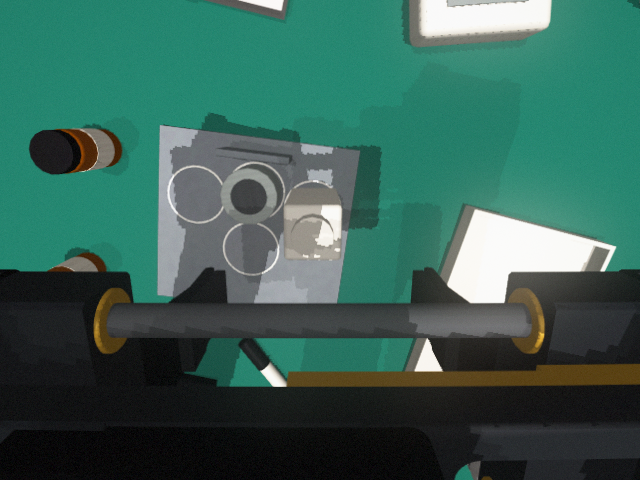

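Canister sides are square to the image, with the cap at about (313,234), so the yaw is right. Small shift, then grip.

Request:
jog_arm(motion=[[1,[2,2,-10],0],[1,[0,0,-28],0],[1,[0,0,-32],0],[1,[0,0,-30],0],[1,[0,0,-16],0],[1,[0,0,-8],0],[1,[0,0,-5],0],[1,[0,0,0],0],[1,[0,0,0],0],[-1,[0,0,0],0],[-1,[0,0,0],0],[-1,[0,0,0],0],[-1,[0,0,0],0],[-1,[0,0,0],0],[-1,[0,0,0],0],[-1,[0,0,0],0],[-1,[0,0,0],0],[-1,[0,0,0],0],[-1,[0,0,0],0]])

```text
time: 17.88
eef_pos: [0.5713, -0.1061, 0.0564]
tool_rot: [-0.0, 0.993, 0.115, 0.0]
ft_force: [-0.3, 0.0, -0.6]
finger_gap: 0.0417
grip_force: 29.8
```

Request:
jog_arm(motion=[[-1,[0,0,10],0],[-1,[0,0,24],0],[-1,[0,0,32],0],[-1,[0,0,32],0],[-1,[0,0,32],0],[-1,[-1,-10,0],0],[-1,[-2,-22,0],0],[-1,[-2.8,-28,0],0],[-1,[-2.8,-28,0],0],[-1,[-2.8,-28,0],0],[-1,[-2.8,-28,0],0],[-1,[-2.8,-28,0],0],[-1,[-2,-20,0],0],[-1,[-1,-12,0],0],[-1,[0,-5,0],0],[-1,[0,0,0],0],[-1,[0,0,0],0]])

```text
time: 19.3
eef_pos: [0.5516, -0.3137, 0.1861]
tool_rot: [-0.001, 0.993, 0.115, -0.0]
ft_force: [-0.6, 0.2, -1.9]
finger_gap: 0.0421
grip_force: 29.8
```

Request:
jog_arm(motion=[[-1,[0,0,-10],0],[-1,[0,0,-25],0],[-1,[0,0,-30],0],[-1,[0,0,-30],0],[-1,[0,0,-18],0],[-1,[0,0,-9],0],[-1,[0,0,-5],0],[-1,[0,0,-3],0],[-1,[0,0,0],0],[-1,[0,0,-1],0],[-1,[0,0,0],0],[-1,[0,0,0],0]])

```text
time: 20.3
eef_pos: [0.5519, -0.3157, 0.0564]
tool_rot: [0.001, 0.993, 0.114, 0.001]
ft_force: [-0.4, -0.3, -2.3]
finger_gap: 0.0421
grip_force: 29.8
```

Request:
jog_arm(motion=[[-1,[0,0,-0.8],0],[-1,[0,0,0],0],[1,[0,0,0],0],[1,[0,0,0],0],[1,[0,0,0],0],[1,[0,0,0],0],[1,[0,0,0],0],[1,[0,0,0],0],[1,[0,0,0],0],[1,[0,0,0],0],[1,[0,0,10],0],[1,[0,0,30],0],[1,[0,0,40],0],[1,[0,0,40],0],[1,[0,0,10],0],[1,[0,0,0],0]])

```text
time: 21.63
eef_pos: [0.554, -0.3165, 0.1902]
tool_rot: [0.003, 0.993, 0.114, 0.004]
ft_force: [0.9, 0.4, 1.0]
finger_gap: 0.0869
grip_force: 0.0
```

Request:
jog_arm(motion=[[1,[1,10,0],0],[1,[2,22,0],0],[1,[3,34,0],-3.5],[1,[3,34,0],-3.5],[1,[3,34,0],0],[1,[3,34,0],0],[1,[3,34,0],0],[1,[2,28,0],0],[1,[2,20,0],0],[1,[1,10,0],0],[1,[0,4,0],0],[1,[0,0,0],0],[1,[0,0,0],0],[1,[0,0,0],0]])

```text
time: 22.8
eef_pos: [0.574, -0.0535, 0.1842]
tool_rot: [0.0, 0.999, 0.052, -0.0]
ft_force: [1.4, -0.8, 0.2]
finger_gap: 0.0873
grip_force: 0.0
```

```bash
python3 - <<'E'
from h import *
o=monitor.get_obs(); q=o['tool_rot']; print(o['eef_pos'],np.degrees(2*np.arctan2(q[2],q[1])))
f=cam('wrist'); dump(f,'w4'); t=cam('top'); dump(t,'t4')
a=f['frame'][100:300,200:600]; a=cv2.resize(a,(800,400)); b=cv2.resize(t['frame'][200:350,430:530],(300,450)); c=cv2.resize(t['frame'][195:295,300:420],(480,400))
im=np.zeros((600,800,3),np.uint8); im[:300,:600]=cv2.resize(a,(600,300)); im[300:600,:360]=cv2.resize(c,(360,300)); im[300:600,400:600]=cv2.resize(b,(200,300))
cv2.imwrite('pics/m4.png',im[:,:,::-1])
E
```

```text
[ 0.57403005 -0.05351202  0.1841521 ] 5.979995638581212
```

View pics/m4.png

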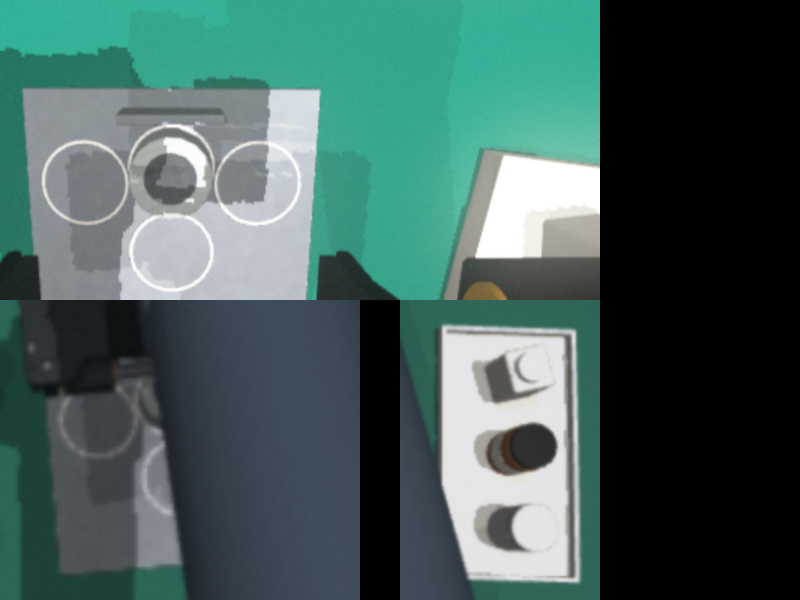

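All three containers stand upright in the tray, and the weight is alone at wrist px ≈(314.5,218). Computing its position.

```bash
python3 - <<'E'
from h import *
f=load('w4')
print(plane(f,[[314.5,218]],.041), 'expect .574 -.051 at',proj(f,[[.574,-.051,.041],[.574,-.0535,.041]]))
S=lambda x,y:(x/1.5+200,y/1.5+100)
for n,p in dict(L=(85,182),R=(258,182),F=(171.5,252)).items(): print(n,plane(f,[S(*p)],.005)[0].round(4))
E
```

```text
[[ 0.57647189 -0.05070003  0.041     ]] expect .574 -.051 at [[314.55536858 220.89686792]
 [317.52017582 221.20015846]]
L [0.5594 0.0025 0.005 ]
R [ 0.5707 -0.1052  0.005 ]
F [ 0.5188 -0.0561  0.005 ]
```

Request:
jog_arm(motion=[[1,[1.5,2.5,-10],0],[1,[0,0,-30],0],[1,[0,0,-38],0],[1,[0,0,-38],0],[1,[0,0,-30],0],[1,[0,0,-16],0],[1,[0,0,-8],0],[1,[0,0,-4],0],[1,[0,0,0],0],[1,[0,0,0],0],[1,[0,0,0],0]])

```text
time: 23.82
eef_pos: [0.577, -0.049, 0.012]
tool_rot: [0.0, 0.999, 0.054, 0.001]
ft_force: [-0.3, 1.0, -0.1]
finger_gap: 0.0868
grip_force: 0.0
```

Request:
jog_arm(motion=[[1,[0,0,-2],0],[-1,[0,0,0],0],[-1,[0,0,0],0],[-1,[0,0,0],0],[-1,[0,0,0],0],[-1,[0,0,0],0],[-1,[0,0,0],0],[-1,[0,0,0],0],[-1,[0,0,0],0],[-1,[0,0,0],0],[-1,[0,0,0],0],[-1,[0,0,0],0]])

```text
time: 24.82
eef_pos: [0.5758, -0.0489, 0.0086]
tool_rot: [0.0, 0.999, 0.054, 0.0]
ft_force: [0.4, 0.7, -0.6]
finger_gap: 0.0476
grip_force: 30.0
```

Request:
jog_arm(motion=[[-1,[0,0,10],0],[-1,[0,0,24],0],[-1,[0,0,32],0],[-1,[0,0,32],0],[-1,[0,0,32],0],[-1,[0,0,20],0],[-1,[-2,10,0],0],[-1,[-5,22,0],0],[-1,[-7.6,34,0],0],[-1,[-7.6,34,0],0],[-1,[-7.6,34,0],0],[-1,[-7.6,34,0],0],[-1,[-7.6,34,0],0],[-1,[-7.6,34,0],0],[-1,[-7.6,34,0],0],[-1,[-7.6,34,0],0],[-1,[-6.2,28,0],0],[-1,[-4,16,0],0],[-1,[-2,10,0],0],[-1,[0,0,0],0]])

```text
time: 26.48
eef_pos: [0.4932, 0.3117, 0.1571]
tool_rot: [-0.0, 0.998, 0.056, -0.002]
ft_force: [0.1, 0.7, -4.6]
finger_gap: 0.0475
grip_force: 30.0
```

Request:
jog_arm(motion=[[-1,[0,0,0],0],[-1,[0,0,0],0]])

```text
time: 26.65
eef_pos: [0.4962, 0.3067, 0.1576]
tool_rot: [0.001, 0.999, 0.052, -0.001]
ft_force: [-0.2, -0.7, -4.9]
finger_gap: 0.0475
grip_force: 30.0
```

```bash
python3 - <<'E'
from h import *
o=monitor.get_obs(); q=o['tool_rot']; print(o['eef_pos'],np.degrees(2*np.arctan2(q[2],q[1])),o['finger_gap'])
f=cam('wrist'); dump(f,'w5'); save(f,'w5',(100,0,540,330),1.8)
a=np.linspace(0,2*np.pi,8,endpoint=False)
print(proj(f,np.c_[.496+.06*np.cos(a),.309+.06*np.sin(a),np.full(8,.072)]).round(0).tolist())
E
```

```text
[0.4961797  0.30670523 0.15764813] 6.010097829753925 0.047514518493122535
[[323.0, 152.0], [256.0, 172.0], [227.0, 231.0], [249.0, 291.0], [306.0, 318.0], [366.0, 302.0], [400.0, 249.0], [384.0, 186.0]]
```

View pics/w5.png

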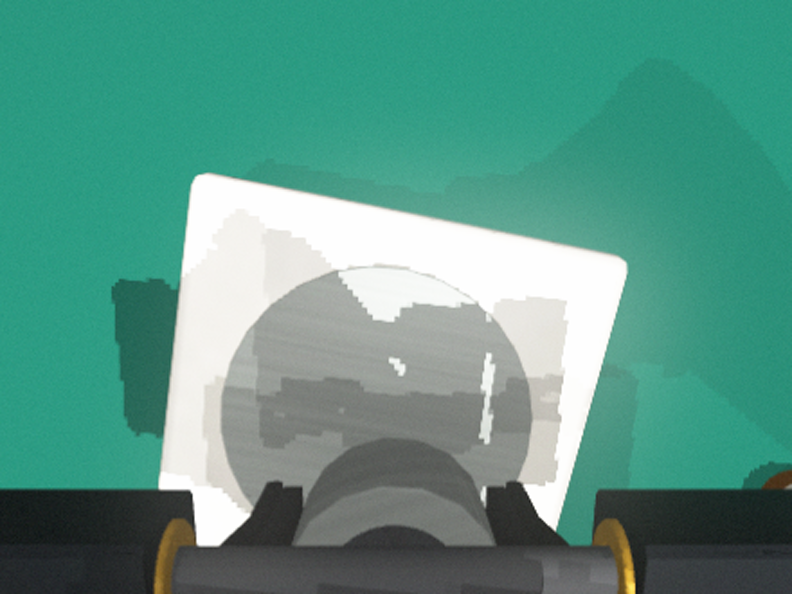

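The pan spans px 223–395 with its top edge at 148, so its centre is near (0.4975,0.311). Lowering to just above the pan, then creeping.

Request:
jog_arm(motion=[[-1,[2,1.5,-8],0],[-1,[0,0,-18],0],[-1,[0,0,-20],0],[-1,[0,0,-14],0],[-1,[0,0,-8],0],[-1,[0,0,-4],0],[-1,[0,0,-3],0],[-1,[0,0,-1],0],[-1,[0,0,0],0],[-1,[0,0,0],0],[-1,[0,0,0],0]])

```text
time: 27.62
eef_pos: [0.4983, 0.3109, 0.0833]
tool_rot: [-0.0, 0.999, 0.054, 0.001]
ft_force: [-0.5, -0.4, -4.4]
finger_gap: 0.0471
grip_force: 30.0
```

Request:
jog_arm(motion=[[-1,[0,0,-1.5],0],[-1,[0,0,-1.5],0],[-1,[0,0,-1],0],[-1,[0,0,-1],0],[-1,[0,0,-0.5],0],[-1,[0,0,-0.5],0],[-1,[0,0,0],0],[-1,[0,0,0],0]])

```text
time: 28.28
eef_pos: [0.4978, 0.3106, 0.0765]
tool_rot: [0.0, 0.999, 0.054, -0.0]
ft_force: [-0.8, 0.0, -3.9]
finger_gap: 0.0469
grip_force: 30.0
```

Request:
jog_arm(motion=[[-1,[0,0,-0.5],0],[-1,[0,0,0],0],[-1,[0,0,-0.5],0],[-1,[0,0,0],0],[-1,[0,0,0],0]])

```text
time: 28.7
eef_pos: [0.4979, 0.3107, 0.0756]
tool_rot: [-0.0, 0.999, 0.054, 0.0]
ft_force: [-0.1, -0.1, -5.0]
finger_gap: 0.0474
grip_force: 30.0
```

Request:
jog_arm(motion=[[-1,[0,0,-0.5],0],[-1,[0,0,0],0],[-1,[0,0,-0.5],0],[-1,[0,0,0],0],[-1,[0,0,0],0]])

```text
time: 29.12
eef_pos: [0.4979, 0.3106, 0.0755]
tool_rot: [0.0, 0.999, 0.054, 0.0]
ft_force: [-3.3, -1.4, 5.8]
finger_gap: 0.0474
grip_force: 30.0
```

Contact made with a light force. Releasing.

Request:
jog_arm(motion=[[1,[0,0,0],0],[1,[0,0,0],0],[1,[0,0,0],0],[1,[0,0,0],0],[1,[0,0,0],0],[1,[0,0,0],0],[1,[0,0,0],0],[1,[0,0,0],0],[1,[0,0,0],0],[1,[0,0,0],0],[1,[0,0,8],0],[1,[0,0,24],0],[1,[0,0,36],0],[1,[0,0,36],0],[1,[0,0,6.5],0],[1,[0,0,0],0],[1,[0,0,0],0],[1,[0,0,0],0]])

```text
time: 30.62
eef_pos: [0.497, 0.3097, 0.1837]
tool_rot: [0.001, 0.999, 0.054, -0.001]
ft_force: [-0.2, 0.2, -0.2]
finger_gap: 0.0869
grip_force: 0.0
```

```bash
python3 - <<'E'
from h import *
o=monitor.get_obs(); q=o['tool_rot']; print(o['eef_pos'],np.degrees(2*np.arctan2(q[2],q[1])),o['finger_gap'])
f=cam('wrist'); dump(f,'w6'); save(f,'w6',(100,0,540,330),1.8)
print(proj(f,[[.498,.311,.108],[.498,.311,.072]]))
E
```

```text
[0.49700323 0.30972151 0.18368635] 6.148633568916604 0.08685833746673392
[[315.53233867 242.77065682]
 [315.8211474  229.08427924]]
```

View pics/w6.png

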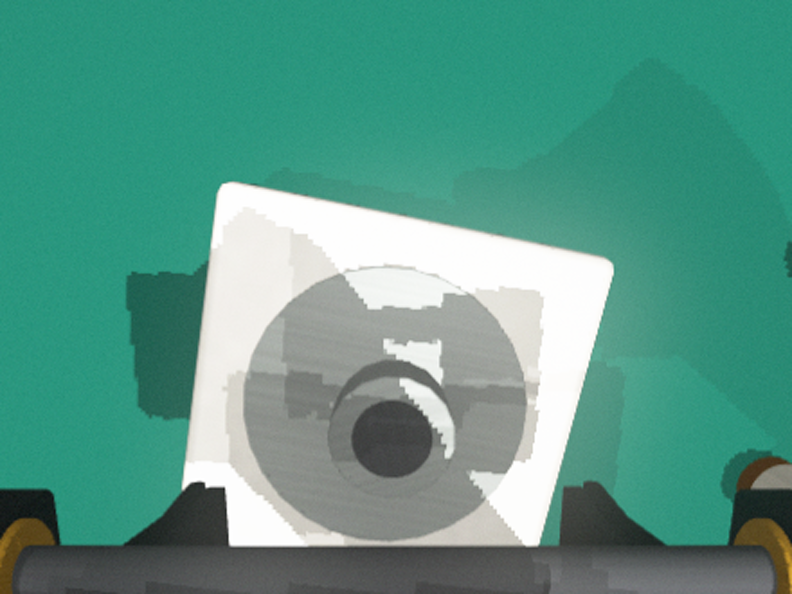

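The weight stands flat on the pan, its centre at px (317,243) against the pan centre at (314,224). Allowing for the height difference, that's about 4 mm off centre. Now the containers go back, canister first.

Request:
jog_arm(motion=[[1,[1,-10,0],0],[1,[2,-22,0],0],[1,[3.3,-38,0],3.5],[1,[3.3,-38,0],3.5],[1,[3.3,-38,0],0],[1,[3.3,-38,0],0],[1,[3.3,-38,0],0],[1,[3.3,-38,0],0],[1,[3.3,-38,0],0],[1,[3.3,-38,0],0],[1,[3.3,-38,0],0],[1,[3.3,-38,0],0],[1,[3.3,-38,0],0],[1,[3.3,-38,0],0],[1,[3.3,-38,0],0],[1,[3.3,-38,0],0],[1,[2.5,-30,0],0],[1,[1.3,-18,0],0],[1,[0.5,-10,0],0],[1,[0,-4,0],0]])

```text
time: 32.33
eef_pos: [0.55, -0.3175, 0.1837]
tool_rot: [-0.0, 0.994, 0.113, -0.001]
ft_force: [-0.1, 0.7, 0.1]
finger_gap: 0.0874
grip_force: 0.0
```

Request:
jog_arm(motion=[[1,[0,0,0],0],[1,[0,0,0],0],[1,[0,0,0],0]])

```text
time: 32.58
eef_pos: [0.5517, -0.3132, 0.1851]
tool_rot: [-0.0, 0.993, 0.116, 0.0]
ft_force: [-0.2, 0.9, -0.3]
finger_gap: 0.0872
grip_force: 0.0
```

Request:
jog_arm(motion=[[1,[0,0,-10],0],[1,[0,0,-28],0],[1,[0,0,-32],0],[1,[0,0,-30],0],[1,[0,0,-16],0],[1,[0,0,-8],0],[1,[0,0,-5],0],[1,[0,0,0],0],[1,[0,0,0],0],[-1,[0,0,0],0],[-1,[0,0,0],0],[-1,[0,0,0],0],[-1,[0,0,0],0],[-1,[0,0,0],0],[-1,[0,0,0],0],[-1,[0,0,0],0],[-1,[0,0,0],0],[-1,[0,0,0],0],[-1,[0,0,0],0]])

```text
time: 34.17
eef_pos: [0.5513, -0.3153, 0.056]
tool_rot: [-0.0, 0.993, 0.115, -0.0]
ft_force: [-0.6, 0.1, 0.9]
finger_gap: 0.0416
grip_force: 29.9
```

Request:
jog_arm(motion=[[-1,[0,0,10],0],[-1,[0,0,24],0],[-1,[0,0,32],0],[-1,[0,0,32],0],[-1,[0,0,32],0],[-1,[1,10,0],0],[-1,[2,22,0],0],[-1,[2.8,28,0],0],[-1,[2.8,28,0],0],[-1,[2.8,28,0],0],[-1,[2.8,28,0],0],[-1,[2.8,28,0],0],[-1,[2,20,0],0],[-1,[1,12,0],0],[-1,[0,5,0],0],[-1,[0,0,0],0],[-1,[0,0,0],0]])

```text
time: 35.58
eef_pos: [0.571, -0.108, 0.1859]
tool_rot: [0.001, 0.994, 0.114, -0.0]
ft_force: [0.5, -1.6, -2.2]
finger_gap: 0.0416
grip_force: 29.9
```

Request:
jog_arm(motion=[[-1,[0,0,-10],0],[-1,[0,0,-25],0],[-1,[0,0,-30],0],[-1,[0,0,-30],0],[-1,[0,0,-18],0],[-1,[0,0,-8],0],[-1,[0,0,-4],0],[-1,[0,0,-2.5],0],[-1,[0,0,0],0],[-1,[0,0,0],0],[-1,[0,0,0],0]])

```text
time: 36.5
eef_pos: [0.5723, -0.1066, 0.0598]
tool_rot: [0.0, 0.993, 0.114, 0.001]
ft_force: [-0.3, 0.2, -2.0]
finger_gap: 0.0419
grip_force: 29.9
```

Request:
jog_arm(motion=[[-1,[0,0,-1],0],[-1,[0,0,-1],0],[-1,[0,0,-0.5],0],[-1,[0,0,0],0],[-1,[0,0,0],0]])

```text
time: 36.92
eef_pos: [0.5718, -0.1064, 0.0569]
tool_rot: [0.0, 0.993, 0.115, 0.001]
ft_force: [-1.8, -0.2, 5.7]
finger_gap: 0.0419
grip_force: 29.9
```

Touching the plate. Release, rise, and go to the jar.

Request:
jog_arm(motion=[[1,[0,0,0],0],[1,[0,0,0],0],[1,[0,0,0],0],[1,[0,0,0],0],[1,[0,0,0],0],[1,[0,0,0],0],[1,[0,0,0],0],[1,[0,0,0],0],[1,[0,0,10],0],[1,[0,0,30],0],[1,[0,0,40],0],[1,[0,0,40],0],[1,[0,0,9],0],[1,[0,0,0],0],[1,[0,0,0],0]])

```text
time: 38.17
eef_pos: [0.5713, -0.1065, 0.1859]
tool_rot: [0.0, 0.993, 0.114, 0.001]
ft_force: [-0.7, -0.4, -0.6]
finger_gap: 0.0868
grip_force: 0.0
```

Request:
jog_arm(motion=[[1,[-5,-10,0],0],[1,[-10,-21,0],0],[1,[-14,-30,0],-3.5],[1,[-14,-30,0],-3.5],[1,[-14,-30,0],0],[1,[-14,-30,0],0],[1,[-14,-28,0],0],[1,[-8,-18,0],0],[1,[-5,-10,0],0],[1,[0,0,0],0],[1,[0,0,0],0],[1,[0,0,0],0]])

```text
time: 39.17
eef_pos: [0.474, -0.3114, 0.1845]
tool_rot: [-0.001, 0.998, 0.055, -0.0]
ft_force: [0.3, -1.4, 0.2]
finger_gap: 0.0869
grip_force: 0.0
```

Request:
jog_arm(motion=[[1,[0,0,-10],0],[1,[0,0,-28],0],[1,[0,0,-32],0],[1,[0,0,-30],0],[1,[0,0,-16],0],[1,[0,0,-9],0],[1,[0,0,-5],0],[1,[0,0,0],0],[1,[0,0,0],0],[-1,[0,0,0],0],[-1,[0,0,0],0],[-1,[0,0,0],0],[-1,[0,0,0],0],[-1,[0,0,0],0],[-1,[0,0,0],0],[-1,[0,0,0],0],[-1,[0,0,0],0],[-1,[0,0,0],0],[-1,[0,0,0],0]])

```text
time: 40.75
eef_pos: [0.4733, -0.3134, 0.0551]
tool_rot: [0.0, 0.999, 0.054, -0.0]
ft_force: [-0.4, 0.7, 0.4]
finger_gap: 0.0451
grip_force: 30.0
```

Request:
jog_arm(motion=[[-1,[0,0,10],0],[-1,[0,0,24],0],[-1,[0,0,32],0],[-1,[0,0,32],0],[-1,[0,0,32],0],[-1,[2.5,10,0],0],[-1,[6,22,0],0],[-1,[8,30,0],0],[-1,[8,30,0],0],[-1,[8,30,0],0],[-1,[8,30,0],0],[-1,[8,30,0],0],[-1,[8,30,0],0],[-1,[8,30,0],0],[-1,[8,30,0],0],[-1,[7,25,0],0],[-1,[4,14,0],0],[-1,[1,6.5,0],0],[-1,[0,0,0],0],[-1,[0,0,0],0]])

```text
time: 42.42
eef_pos: [0.5571, 0.0031, 0.1846]
tool_rot: [0.001, 0.999, 0.053, -0.001]
ft_force: [-0.9, 0.7, -3.1]
finger_gap: 0.0449
grip_force: 30.0
```

Request:
jog_arm(motion=[[-1,[0,0,-10],0],[-1,[0,0,-25],0],[-1,[0,0,-30],0],[-1,[0,0,-30],0],[-1,[0,0,-18],0],[-1,[0,0,-8],0],[-1,[0,0,-4],0],[-1,[0,0,-2],0],[-1,[0,0,0],0],[-1,[0,0,0],0],[-1,[0,0,0],0]])

```text
time: 43.33
eef_pos: [0.5588, 0.0041, 0.0593]
tool_rot: [0.0, 0.999, 0.054, 0.001]
ft_force: [0.2, -0.3, -1.9]
finger_gap: 0.0453
grip_force: 30.0
```

Request:
jog_arm(motion=[[-1,[0,0,-1],0],[-1,[0,0,-1],0],[-1,[0,0,-0.5],0],[-1,[0,0,0],0],[-1,[0,0,0],0]])

```text
time: 43.75
eef_pos: [0.5582, 0.0042, 0.0561]
tool_rot: [0.0, 0.999, 0.054, 0.0]
ft_force: [-0.9, -0.2, 1.6]
finger_gap: 0.0449
grip_force: 30.0
```

Request:
jog_arm(motion=[[1,[0,0,0],0],[1,[0,0,0],0],[1,[0,0,0],0],[1,[0,0,0],0],[1,[0,0,0],0],[1,[0,0,0],0],[1,[0,0,0],0],[1,[0,0,0],0],[1,[0,0,10],0],[1,[0,0,30],0],[1,[0,0,40],0],[1,[0,0,40],0],[1,[0,0,9],0],[1,[0,0,0],0],[1,[0,0,0],0]])

```text
time: 45.0
eef_pos: [0.5578, 0.004, 0.1853]
tool_rot: [0.0, 0.999, 0.054, 0.001]
ft_force: [0.2, -0.6, -1.3]
finger_gap: 0.0869
grip_force: 0.0
```

Request:
jog_arm(motion=[[1,[-5,-10,0],0],[1,[-11,-22,0],0],[1,[-15.5,-30,0],0],[1,[-15.5,-30,0],0],[1,[-15.5,-30,0],0],[1,[-15.5,-30,0],0],[1,[-15.5,-30,0],0],[1,[-15.5,-30,0],0],[1,[-15.5,-30,0],0],[1,[-15.5,-30,0],0],[1,[-13,-25,0],0],[1,[-7,-13,0],0],[1,[-3,-5.5,0],0],[1,[0,0,0],0],[1,[0,0,0],0],[1,[0,0,0],0]])

```text
time: 46.33
eef_pos: [0.3953, -0.3098, 0.1841]
tool_rot: [-0.001, 0.998, 0.055, -0.0]
ft_force: [-0.4, -0.6, -0.0]
finger_gap: 0.0868
grip_force: 0.0
```

Request:
jog_arm(motion=[[1,[0,0,-10],0],[1,[0,0,-28],0],[1,[0,0,-32],0],[1,[0,0,-30],0],[1,[0,0,-16],0],[1,[0,0,-9],0],[1,[0,0,-5],0],[1,[0,0,-1],0],[1,[0,0,0],0],[-1,[0,0,0],0],[-1,[0,0,0],0],[-1,[0,0,0],0],[-1,[0,0,0],0],[-1,[0,0,0],0],[-1,[0,0,0],0],[-1,[0,0,0],0],[-1,[0,0,0],0],[-1,[0,0,0],0],[-1,[0,0,0],0]])

```text
time: 47.92
eef_pos: [0.3949, -0.3115, 0.0536]
tool_rot: [0.0, 0.999, 0.054, 0.0]
ft_force: [-0.8, -0.3, 0.2]
finger_gap: 0.0451
grip_force: 30.0
```

Request:
jog_arm(motion=[[-1,[0,0,10],0],[-1,[0,0,24],0],[-1,[0,0,32],0],[-1,[0,0,32],0],[-1,[0,0,32],0],[-1,[4,9,0],0],[-1,[10,20,0],0],[-1,[11,23,0],0],[-1,[11,23,0],0],[-1,[11,23,0],0],[-1,[11,23,0],0],[-1,[11,23,0],0],[-1,[11,23,0],0],[-1,[11,23,0],0],[-1,[11,23,0],0],[-1,[10,20,0],0],[-1,[7,13,0],0],[-1,[3.5,8,0],0],[-1,[0,0,0],0],[-1,[0,0,0],0]])

```text
time: 49.58
eef_pos: [0.5166, -0.0577, 0.1832]
tool_rot: [0.0, 0.999, 0.054, -0.001]
ft_force: [0.1, -0.8, -1.6]
finger_gap: 0.0458
grip_force: 30.0
```

Request:
jog_arm(motion=[[-1,[0,0,-10],0],[-1,[0,0,-25],0],[-1,[0,0,-30],0],[-1,[0,0,-30],0],[-1,[0,0,-18],0],[-1,[0,0,-8],0],[-1,[0,0,-4],0],[-1,[0,0,-2],0],[-1,[0,0,0],0],[-1,[0,0,-1],0],[-1,[0,0,-0.5],0],[-1,[0,0,0],0],[-1,[0,0,0],0]])

```text
time: 50.67
eef_pos: [0.5177, -0.0575, 0.0556]
tool_rot: [0.0, 0.999, 0.054, 0.001]
ft_force: [-0.2, 0.4, -1.4]
finger_gap: 0.0453
grip_force: 30.0
```

Down another 1.2 mm, release, rise and back away in −y over the tray to clear the top view.

Request:
jog_arm(motion=[[-1,[0,0,-0.7],0],[-1,[0,0,-0.5],0],[-1,[0,0,0],0],[1,[0,0,0],0],[1,[0,0,0],0],[1,[0,0,0],0],[1,[0,0,0],0],[1,[0,0,0],0],[1,[0,0,0],0],[1,[0,0,0],0],[1,[0,0,0],0],[1,[0,0,8],0],[1,[0,0,28],0],[1,[0,0,40],0],[1,[0,0,40],0],[1,[0,0,14],0],[1,[0,0,0],0]])

```text
time: 52.08
eef_pos: [0.5204, -0.0574, 0.189]
tool_rot: [0.001, 0.999, 0.054, 0.005]
ft_force: [0.4, -0.5, -0.4]
finger_gap: 0.0869
grip_force: 0.0
```

Request:
jog_arm(motion=[[1,[-5,-10,0],0],[1,[-10,-22,0],0],[1,[-12,-34,0],0],[1,[-12,-34,0],0],[1,[-12,-34,0],0],[1,[-12,-34,0],0],[1,[-12,-34,0],0],[1,[-12,-34,0],0],[1,[-12,-34,0],0],[1,[-12,-34,0],0],[1,[-8,-24,0],0],[1,[-4,-12,0],0],[1,[0,0,0],0],[1,[0,0,0],0],[1,[0,0,0],0]])

```text
time: 53.33
eef_pos: [0.3951, -0.395, 0.1832]
tool_rot: [-0.001, 0.998, 0.055, -0.0]
ft_force: [-0.2, 0.3, -0.7]
finger_gap: 0.0868
grip_force: 0.0
```

```bash
python3 - <<'E'
from h import *
o=monitor.get_obs(); print(o['eef_pos'],o['time'])
t=cam('top'); a=load('top0')
A=a['frame'][190:350,120:420]; B=t['frame'][190:350,120:420]
im=np.vstack([cv2.resize(x,(562,300)) for x in (A,B)]); cv2.imwrite('pics/fin.png',im[:,:,::-1])
def cen(F,lo,hi,box):
    x0,y0,x1,y1=box; v=F.max(2)[y0:y1,x0:x1]; m=((v>=lo)&(v<hi)).astype(np.uint8)
    n,l,s,c=cv2.connectedComponentsWithStats(m); k=1+s[1:,4].argmax(); return c[k].round(2)+[x0,y0],s[k,4]
for n,lo,hi,b in [('jar',0,45,(316,212,348,246)),('tin',150,256,(340,232,380,275)),('can',150,256,(374,205,408,245))]: print(n,cen(a['frame'],lo,hi,b),cen(t['frame'],lo,hi,b))
E
```

```text
[ 0.39509153 -0.39495987  0.18321375] 53.3333
jar (array([330.76, 227.95]), np.int32(368)) (array([331.21, 227.89]), np.int32(364))
tin (array([361.27, 247.91]), np.int32(424)) (array([363.34, 246.94]), np.int32(445))
can (array([387.65, 222.66]), np.int32(417)) (array([388.09, 222.1 ]), np.int32(426))
```

View pics/fin.png

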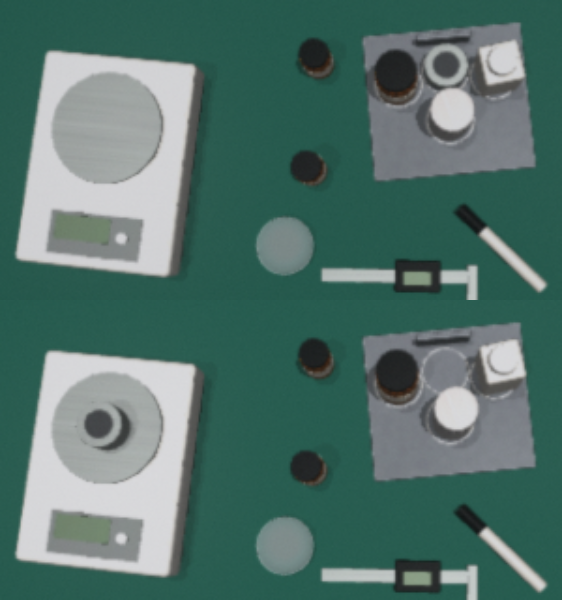

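Compared with the start, the jar and canister are within about 1.5 mm and the tin within about 4.5 mm. All three stand upright, the weight is near the pan centre, and the hand is clear. Handing in.

```bash
python3 -c "
from workcell import job_done
print(job_done())"
```

```text
the job is handed in; nothing more can be done
None
```

I handed the job in at about 53 s; no verdict came back. By my camera measurements, the weight stands flat about 4 mm from the pan centre, and the jar, canister and tin are back upright within about 5 mm of where they started.

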